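Release the ratchet shelf stop

TASK

Free the fuse case: press the red release of the blue ratchet shelf stop down with your fingertips and, keeping it pressed, push the sliding jaw back along its bar, away from the fuse case, until it is fully home against the end block. Then let go of the release and move clear. Nothing is to be gripped or lifted, and the fuse case and the other things on the shelf stay where they are.

Things in the scene. Friction and masses are not known exactly. Their poses are not given: they have to be found in the camera images.
- stop: Ratchet shelf stop, fixed. Origin: centre of its bar's underside, on the shelf; y along the bar, the way the jaw is pushed back; z up. In mm: aluminium bar x -20 to 20, y -145 to 145, 26 high; at its -y end a fixed blue jaw 12 thick, 90 high, x -98 to 28; at its +y end a blue end block 50 high, y 119 to 145. The fuse case stands on the shelf on the bar's -x side by the fixed jaw.
- jaw (a joint): Place of the sliding jaw, m; grows as it is pushed back (stop's +y), 0.160 = fully home, hard stop. Its carriage, 86 mm long, is centred at y = value - 0.086 in the stop's frame. From -y to +y: blue plate (12 mm, 90 high, x -98 to 28), a 62 mm well floored by the red release, yellow push plate. Slides with 2 N; unless the release is down, 8 mm ratchet teeth stop it going back.
- release_top (a point): Centre of the top of the red release, a flat push pad 50 (x) by 58 (y) mm between the jaw plate and the yellow push plate; it travels with the jaw. Fully up it is 58 mm above the shelf. Axes as the stop's.
- release (a joint): How far the red release is down, m: 0 up, 0.012 bottomed. Spring 3 N at first, under 6 N at the bottom. The ratchet is free beyond 0.005; press beyond 0.007 and keep it there while pushing. It springs up when let go. Untouched it may stand 0 to 0.005 down, its pawl lying on a tooth.
- push_plate (a point): On the face, towards the well, of the yellow push plate (12 mm thick, 56 wide), 75 mm above the shelf, 15 below the plate's top edge, 31 mm along y from the release's centre. Pushing this face to the stop's +y moves the jaw back. Axes as the stop's.
- fuse_case_center (a point): Centre of the black fuse case with flip-top lid, 68 x 46 x 70 mm, loose, 0.12 kg, standing on the shelf between the jaws. Leave it alone.
- throttle_tube: Aluminium throttle tube standing on end, 30 mm across, 110 high, origin at the centre of its foot; loose, easily knocked over. Leave it alone.
- reflector: Orange round reflector lying flat, 68 mm across, 14 high, origin under its centre. Leave it alone.
- bolt_tray: Steel tray with brake disc bolts, 90 x 120 x 25 mm, origin under its centre. Leave it alone.
- screwdriver: Screwdriver with a stainless blade, lying on the shelf at the left. Leave it alone.
- chain_lube: Spray can with a red band, 56 mm across, 170 high, at the right, origin at its foot. Leave it alone.
- grease_jar: Jar, 64 mm across, 60 high, at the left, origin at its foot. Leave it alone.
There are look-alikes about, which are no part of the job. Leave any brown look-alike of the part that bears fuse_case_center alone.

How it is judged:
On the way, in this order (a step that is already met when the one before it is completed fails the run):
1. the fingers press the release down (more than 7 mm) before the jaw is far back (value of joint release above 0.007 m and contact force between the fingers and stop above 0.5 N and value of joint jaw below 0.125 m), for 0.1 s.
2. with the release still pressed, the jaw is pushed back to its home end (within 6 mm) (value of joint release above 0.005 m and value of joint jaw above 0.154 m), for 0.1 s.
At the end, for the whole second after the job is handed in: The jaw stands within 6 mm of fully home, the release has sprung up (less than 6 mm down), the fuse case stands upright within 12 mm of its start, and the throttle tube stands (value of joint jaw above 0.154 m and value of joint release below 0.006 m and distance of fuse_case_center from where it was at the start of the episode below 0.012 m and angle between each of fuse_case_center, throttle_tube's own z axis and vertical below 0.1 rad and linear speed of fuse_case below 0.02 m/s); the robot touches nothing.
It fails at once if the fuse case is moved more than 12 mm, lifted or tipped (distance of fuse_case_center from where it was at the start of the episode above 0.012 m or angle between fuse_case_center's own z axis and vertical above 0.15 rad).
It fails at once if another thing on the shelf is moved more than 15 mm, lifted or knocked over (distance of any of throttle_tube, reflector, bolt_tray, screwdriver, chain_lube, grease_jar from where it was at the start of the episode above 0.015 m or angle between throttle_tube's own z axis and vertical above 0.15 rad).
It fails at once if the jaw is gripped: the fingers stand astride its yellow or blue plate or take the release between them ((y of the grasp point in the frame of push_plate between -0.003 and 0.015 m and z of the grasp point in the frame of push_plate below 0.02 m and x of the grasp point in the frame of push_plate between -0.04 and 0.04 m) or (y of the grasp point in the frame of push_plate between -0.077 and -0.059 m and z of the grasp point in the frame of push_plate below 0.02 m and x of the grasp point in the frame of push_plate between -0.1 and 0.04 m) or (z of the grasp point in the frame of push_plate below -0.021 m and horizontal distance between the grasp point and release_top below 0.025 m)).
It also fails if it takes over 32 s, if anything falls off the work surface, if the arm or the gripper's body presses on something with over 40 N, if the wrist force passes 120 N, or if a joint passes its speed limit or range.

ROBOT

A 6-joint arm with a two-finger parallel gripper is mounted at the origin on the work surface. World frame = base frame: x ahead of the robot, y to its left, z up, the work surface at z = 0. Lengths are in m, angles in rad, forces in N, time in s.
With the tool pointing down it reaches from about 0.3 to 0.875 m from the base axis. Payload 6.4 kg.
Tool frame: the origin (TCP) lies midway between the tips of the shut fingers; the grasp point (between the pads) lies 19 mm behind it; z points along the fingers, y is the line along which they close (so a half turn about z gives the same grasp; the last joint's range is limited). The gripper opens to 88 mm and grips with 3 to 60 N. Pads are 18 mm wide; open, the fingers measure 123 mm over their backs; the gripper's body (75 mm by 187 mm) begins 45 mm behind the grasp point.
Start: joints at [1.017, 0.181, 1.607, -0, 1.354, -0.206], TCP at [0.196, 0.541, 0.239] pointing down, gripper open.
Joint ranges: [-2.99, 2.99], [-0.89, 2.07], [0.3, 2.58], [-1.14, 4.28], [0, 2.63], [-3.12, 3.12]. Speed limits (rad/s): [2.57, 2.57, 3.01, 3.14, 3.14, 3.14].

INTERFACE

Orientations are given as a rotation vector (axis times angle).
In Python, from workcell import env, imaging, sign_off gives the robot as it stands.
- The arm moves only by the tool arm_command, never from a script. Its arguments are lists of equal length, an entry for each row: "claw": the opening, from -1 (shut) to 1 (fully open); "dp": the shift along the world's x, y, z in cm, a list of three; "delta_rot": the turn, a rotation vector about the world's x, y, z in degrees, a list of three. In form: {"claw": [claw, ...], "dp": [[tx, ty, tz], ...], "delta_rot": [[ax, ay, az], ...]}. A call has 1 to 5 rows; each row shifts and turns the commanded pose from where the row before left it; what a row does not reach is not made up. A row lasts 1/8 s, in which the tool goes at most 62.5 mm and 10.7 degrees, less where a joint would pass 70% of its speed; a pose out of reach is approached as far as the arm can. A call with a gripper value outside its range is refused whole. The fingers move at their own pace and stop on an object; the grip force is fixed at half the most. Time passes only in rows, so rows that do not move let the fingers close. It gives the time, the measured TCP pose, the force, the opening and the grip force at its end, in the units of the state.
- env.get_state(): the state, without advancing time (a new reading comes with each control period).
- imaging.snapshot(name): name is "scene" or "top" or "wrist"; returns a dict with "img" (480x640x3 uint8, red, green, blue), "fov_y" (degrees; the focal length in pixels is half the picture's height over the tangent of half this angle, whatever the lens; pixels are square), "cx", "cy" (the principal point, pixels), "eye" and "attitude" of the camera in the world; the wrist camera has in their place "hand_eye" (4x4, takes a point from camera to tool coordinates, whose origin is the TCP and whose axes are the flange's). Camera axes: x right, y down, z forward; pixel columns grow to the right and rows downward; lengths in m; the calibration is good to about 2 mm. A picture is of the moment at which its call begins: read the wrist's pose just before it. There is no depth.
- sign_off(): hands the job in; it is judged then, once.
The state is a dict: "time": time; "q": joint angles; "qd": joint speeds; "joint_torque": joint torques, N m; "tcp_pos": TCP position; "tcp_rot": TCP orientation; "contact_force": force on the tool from outside, world axes, zero at the start; "torque": the same for the moment, N m; "grip_width": finger opening in m; "grasp_force": force on a finger pad.
Only numpy, scipy, OpenCV 4.12 (cv2) and the standard library are available. Lean on these libraries where they do the work, as an engineer would, in place of code of your own. Each camera call takes 0.05 s, during which the arm holds its last target. There are 200 camera calls.

## Working session

There is one attempt and no reset: what is moved stays moved. The work goes in short steps, Python scripts to look and compute and a tool call to move; the robot and the scene stay as the last step left them, time stands still between calls to the robot, and variables do not carry over. Pictures are saved under pics/ and viewed, at most 10 in all, crops included, and the job is handed in when it is done.

Besides the shell and the picture viewer there is one more tool, called as a command line: name --argument value ..., lists and objects as JSON in quotes. arm_command: Moves the arm, as the interface text tells. Its arguments: {"type":"object","properties":{"claw":{"type":"array"},"dp":{"type":"array"},"delta_rot":{"type":"array"}},"required":["claw","dp","delta_rot"]}

```bash
mkdir -p pics
cat > h.py <<'E'
import numpy as np, cv2
from workcell import env, imaging, sign_off
def snap(n):
    s=env.get_state(); d=imaging.snapshot(n); d['s']=s; return d
def save(d,f): cv2.imwrite('pics/'+f,d['img'][:,:,::-1])
E
python3 - <<'E'
from h import *
import pickle
for n in('scene','top'):
    d=snap(n); save(d,n+'1.png'); print(n,d['fov_y'],d['cx'],d['cy'],d['eye'],d['attitude']); pickle.dump(d,open(n+'.pkl','wb'))
print(d['s'])
E
```

```text
scene 48.9761579431144 320.1612879946727 235.08701066065262 [ 1.15555739 -0.25114722  0.98842256] [-2.09062193 -1.49554557  0.50213548]
top 43.77732647928813 323.17026574855197 250.73789399824724 [ 0.25693516 -0.03237453  1.71784914] [-2.14871362  2.14577346 -0.18822554]
{'time': 0.05, 'q': array([ 1.01668264e+00,  1.81525592e-01,  1.60796585e+00, -1.75099783e-05,
        1.35377797e+00, -2.06320788e-01]), 'qd': array([ 1.80370399e-03, -2.37993163e-05, -1.16006984e-03,  1.56521130e-03,
       -4.90511599e-04, -1.07031276e-03]), 'joint_torque': array([ 6.32558167e-04, -4.35185087e+01, -3.43038976e+01,  7.04907300e-02,
        3.40229727e-02, -7.12510626e-06]), 'tcp_pos': array([0.19569818, 0.54012824, 0.23783919]), 'tcp_rot': array([-5.43451617e-01, -3.09361422e+00,  2.45523744e-03]), 'contact_force': array([ 0.84590129, -1.25223948, -0.49678465]), 'torque': array([0.00526582, 0.02147352, 0.05627651]), 'grasp_force': 0.0, 'grip_width': 0.08798560916867214}
```

View pics/scene1.png

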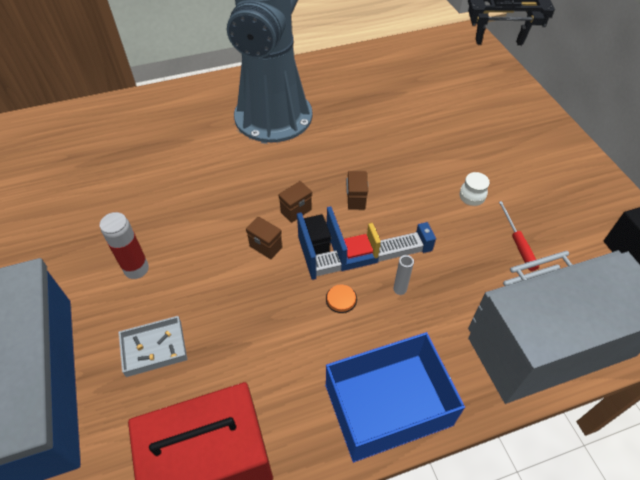

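View pics/top1.png

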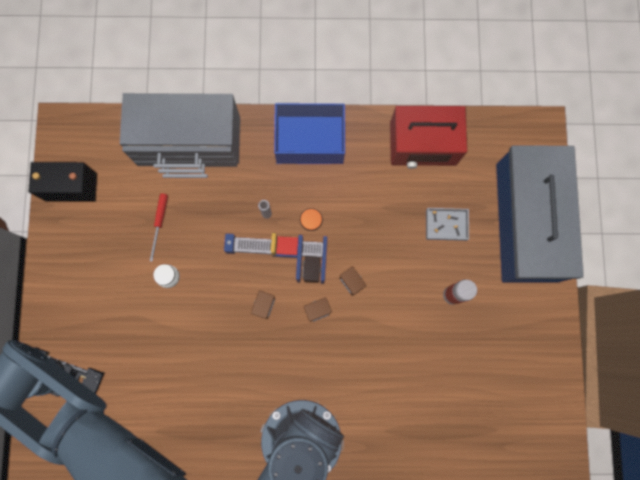

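Scene picture: the stop runs from the fixed jaw (308,245) to the end block (426,237), with the red release at (357,246), the yellow plate at (374,240) and the tube at (403,275). In the top picture the release is at (288,246), the yellow plate at (274,244), the end block at (230,243) and the tube at (264,207).

Possible look-alikes for the fuse case: brown boxes at scene (265,237), (295,200) and (357,188). The black one at (317,232), between the jaws, is the real one. For the red release, the red toolbox at (200,435) and the can's band at (127,250) are also red. The only blue stop is the one at (357,246). I'll check it in a close crop.

Run:
```python
from h import *
import pickle
a=pickle.load(open('scene.pkl','rb'))['img'][190:310,280:440]; b=pickle.load(open('top.pkl','rb'))['img'][190:290,215:335]
a=cv2.resize(a,None,fx=5,fy=5,interpolation=cv2.INTER_CUBIC);b=cv2.resize(b,None,fx=6,fy=6,interpolation=cv2.INTER_CUBIC)
cv2.imwrite('pics/a.png',a[:,:,::-1]);cv2.imwrite('pics/b.png',b[:,:,::-1])
```

```text
(no output)
```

View pics/a.png

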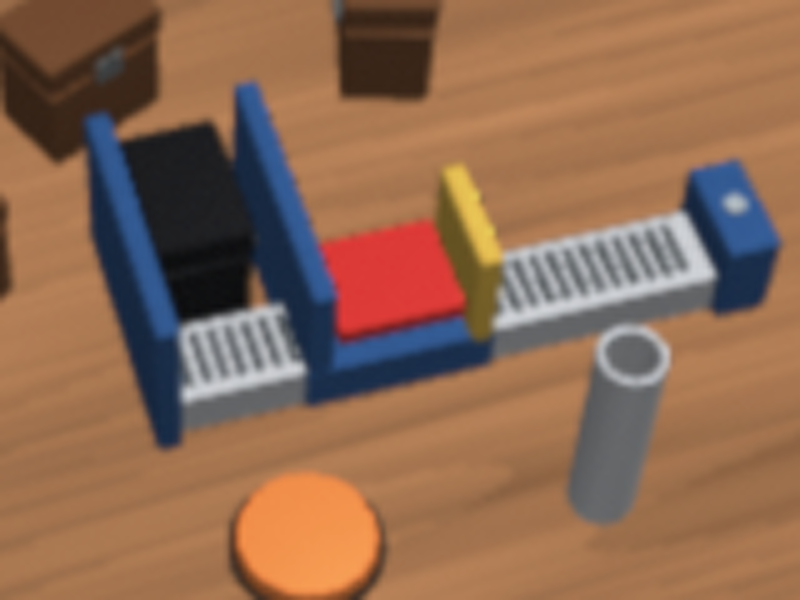

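View pics/b.png

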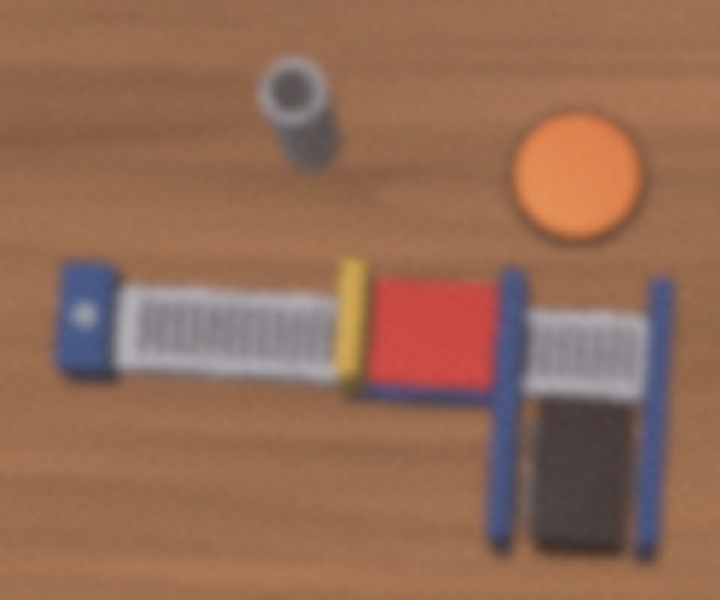

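```bash
cat > fit.py <<'E'
from h import *
import pickle
from scipy.optimize import least_squares
from scipy.spatial.transform import Rotation as R
def proj(d,P):
    c=R.from_rotvec(d['attitude']).inv().apply(P-np.array(d['eye'])); f=240/np.tan(np.radians(d['fov_y'])/2)
    return np.c_[f*c[:,0]/c[:,2]+d['cx'],f*c[:,1]/c[:,2]+d['cy']]
def ray(d,u,v,z):
    f=240/np.tan(np.radians(d['fov_y'])/2); r=R.from_rotvec(d['attitude']).apply([(u-d['cx'])/f,(v-d['cy'])/f,1]); e=np.array(d['eye']); return e+r*(z-e[2])/r[2]
A=pickle.load(open('scene.pkl','rb'));B=pickle.load(open('top.pkl','rb'))
S=lambda u,v:(280+u/5,190+v/5)
T=lambda u,v:(215+u/6,190+v/6)
def pts(j,d): # mm local; jaw j centre c
    c=j-86
    sc=[((0,132,50),S(735,203)),((28,-133,90),S(178,330)),((-98,-133,90),S(110,118)),((28,c-31,90),S(333,298)),((-98,c-31,90),S(259,86)),
        ((25,c+29,58-d),S(466,300)),((20,119,26),S(716,275)),((28,c+31,90),S(482,265)),((28,c+43,90),S(500,262)),((-28,c+43,90),S(462,168))]
    tp=[((0,132,50),T(85,317)),((0,c+37,90),T(352,323)),((28,c-37,90),T(514,271)),((-98,c-37,90),T(499,548)),((28,-139,90),T(663,281)),((-98,-139,90),T(646,556)),((0,c,58-d),T(434,335))]
    return sc,tp
def res(p):
    x,y,a,j,d=p; out=[]
    for D,q in zip((A,B),pts(j,d)):
        L=np.array([k[0] for k in q]); P=(R.from_euler('z',a).apply(L)+[x,y,0])/1e3
        out.append(proj(D,P)-np.array([k[1] for k in q]))
    return np.vstack(out)
if __name__=='__main__':
    s=least_squares(lambda p:res(p).ravel(),[570,50,0,60,2],loss='soft_l1',x_scale=[100,100,.1,10,5])
    print(s.x,np.degrees(s.x[2]));print(res(s.x).round(1).tolist())
    x,y,a,j,d=s.x
    for l in([0,j-86,58-d],[0,j-86+31,75],[0,74,58],[0,74+31,75]): print(R.from_euler('z',a).apply(l)+[x,y,0])
    for D,(u,v),(u2,v2) in((A,S(632,355),S(600,505)),(B,T(293,90),T(313,155))): 
        t=ray(D,u,v,.11); print('tube top',t,'foot~',ray(D,u2,v2,0.),R.from_euler('z',-a).apply(t*1e3-[x,y,0]))
E
python3 fit.py
```

```text
[ 5.41401398e+02  7.51591882e+01 -6.49795566e-02  5.18636304e+01
 -1.07725053e+00] -3.7230543470296436
[[-0.5, 0.1], [-0.2, -0.3], [-1.1, -3.0], [0.1, -0.8], [-1.4, -2.7], [-0.9, 0.1], [-0.5, 0.2], [-1.6, -0.4], [0.2, -1.0], [-0.6, -2.2], [-0.9, -2.1], [-0.7, -2.5], [-0.2, -2.0], [-1.0, -3.0], [-0.6, -2.0], [-0.8, -2.7], [-0.5, -1.7]]
[539.18479276  41.09486088  59.07725053]
[541.19774176  72.02943759  75.        ]
[546.20650233 149.00301643  58.        ]
[548.21945133 179.93759314  75.        ]
tube top [0.6454215  0.10570705 0.11      ] foot~ [6.49186949e-01 1.04391906e-01 1.11022302e-16] [101.81698414  37.23781448 110.        ]
tube top [0.63960461 0.1031277  0.11      ] foot~ [0.63323955 0.10212449 0.        ] [ 96.17985916  34.28619403 110.        ]
```

Run:
```python
from fit import *
n=10
for sl in(slice(0,n),slice(n,None)):
    s=least_squares(lambda p:res([*p[:4],p[4]])[sl].ravel(),[540,75,-.06,52,2],x_scale=[100,100,.1,10,5],bounds=([0,-500,-1,0,-1],[900,500,1,160,6]))
    print(s.x.round(3));print(res(s.x)[sl].round(1).tolist())
```

```text
[ 5.4414e+02  7.5758e+01 -5.4000e-02  5.1686e+01 -1.0000e+00]
[[-0.0, 0.5], [0.8, 1.2], [-0.8, -1.6], [1.0, 0.4], [-1.2, -1.5], [-0.1, 1.1], [0.2, 0.6], [-0.8, 0.5], [1.0, -0.2], [-0.1, -1.3]]
[ 5.34926e+02  7.30190e+01 -6.40000e-02  5.22490e+01 -1.00000e+00]
[[-0.2, 0.2], [-0.1, -0.2], [0.4, 0.3], [-0.4, -0.7], [0.1, 0.3], [0.0, -0.4], [0.1, 0.5]]
```

arm_command --claw '[-1, -1, -1, -1, -1]' --dp '[[2.8, -4.2, 0], [2.8, -4.2, 0], [2.8, -4.2, 0], [2.8, -4.2, 0], [2.8, -4.2, 0]]' --delta_rot '[[0, 0, 1.5], [0, 0, 1.5], [0, 0, 1.5], [0, 0, 1.5], [0, 0, 1.5]]'

```text
time: 0.72
tcp_pos: [0.3364, 0.3291, 0.2385]
tcp_rot: [-0.338, -3.123, 0.0]
contact_force: [1.0, -0.3, 0.6]
grip_width: 0.0405
grasp_force: 0.0
```

arm_command --claw '[-1, -1, -1, -1, -1]' --dp '[[2.8, -4.2, 0], [2.8, -4.2, 0], [2.8, -4.2, 0], [2.8, -4.2, 0], [2.8, -4.2, 0]]' --delta_rot '[[0, 0, 1.5], [0, 0, 1.5], [0, 0, 1.5], [0, 0, 1.5], [0, 0, 1.5]]'

```text
time: 1.35
tcp_pos: [0.4765, 0.1191, 0.2385]
tcp_rot: [-0.134, -3.138, -0.0]
contact_force: [0.2, 0.8, 0.5]
grip_width: 0.0003
grasp_force: 0.0
```

arm_command --claw '[-1, -1, -1]' --dp '[[3.1, -3.9, 0], [3.1, -3.9, -2], [0, 0, 0]]' --delta_rot '[[0, 0, 1.3], [0, 0, 0], [0, 0, 0]]'

```text
time: 1.72
tcp_pos: [0.5381, 0.0401, 0.2165]
tcp_rot: [-0.106, -3.136, 0.0]
contact_force: [-0.0, -0.5, -0.7]
grip_width: 0.0006
grasp_force: 0.0
```

Run:
```python
from h import *
import pickle
d=snap('wrist'); save(d,'w1.png'); pickle.dump(d,open('w1.pkl','wb')); print(d['fov_y'],d['cx'],d['cy'],d['hand_eye'],d['s']['tcp_pos'],d['s']['tcp_rot'])
```

```text
62.07520379993653 320.0113124374239 243.7867781399481 [[ 3.23759129e-04 -9.55752535e-01 -2.94171697e-01  7.61056452e-02]
 [ 9.99999903e-01  2.21561359e-04  3.80734341e-04 -2.65661622e-04]
 [-2.98710730e-04 -2.94171792e-01  9.55752514e-01 -1.45323723e-01]
 [ 0.00000000e+00  0.00000000e+00  0.00000000e+00  1.00000000e+00]] [0.53810423 0.04007096 0.21645211] [-1.05561101e-01 -3.13613686e+00  9.19188677e-05]
```

View pics/w1.png

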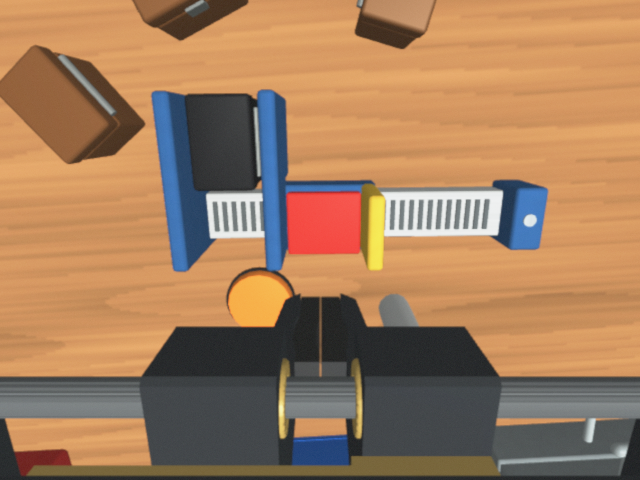

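The wrist view shows the red pad at (287–361, 192–254), the yellow plate's top at (376,232) and the bolt on the end block at (530,220). The black fuse case is at (223,140), and the tube is partly hidden at (398,310).

```bash
cat > wr.py <<'E'
from fit import *
def wray(d,u,v,z):
    f=240/np.tan(np.radians(d['fov_y'])/2); H=np.array(d['hand_eye']); Q=R.from_rotvec(d['s']['tcp_rot'])
    r=Q.apply(H[:3,:3]@[(u-d['cx'])/f,(v-d['cy'])/f,1]); e=d['s']['tcp_pos']+Q.apply(H[:3,3]); return e+r*(z-e[2])/r[2]
E
python3 - <<'E'
from wr import *
d=pickle.load(open('w1.pkl','rb'))
for u,v,z in((287,192,.057),(360,192,.057),(361,254,.057),(288,254,.057),(530,220,.05),(362,190,.09),(383,270,.09),(283,270,.09),(272,92,.09),(186,270,.09),(384,300,.05)): print(u,v,wray(d,u,v,z).round(4))
E
```

```text
287 192 [0.5119 0.0162 0.057 ]
360 192 [0.5157 0.0722 0.057 ]
361 254 [0.5659 0.0711 0.057 ]
288 254 [0.562  0.0124 0.057 ]
530 220 [0.5486 0.2082 0.05  ]
362 190 [0.5087 0.0707 0.09  ]
383 270 [0.5681 0.0838 0.09  ]
283 270 [0.5632 0.0112 0.09  ]
272 92 [0.4419 0.0156 0.09  ]
186 270 [ 0.5585 -0.0592  0.09  ]
384 300 [0.611  0.0898 0.05  ]
```

arm_command --claw '[-1, -1, -1, -1]' --dp '[[0.1, 0.1, -5], [0, 0, -5], [0, 0, -4.5], [0, 0, 0]]' --delta_rot '[[0, 0, 0], [0, 0, 0], [0, 0, 0], [0, 0, 0]]'

```text
time: 2.28
tcp_pos: [0.5353, 0.0452, 0.0709]
tcp_rot: [-0.097, -3.132, -0.002]
contact_force: [0.2, 0.3, -0.3]
grip_width: 0.0001
grasp_force: 0.0
```

arm_command --claw '[-1, -1, -1, -1]' --dp '[[0, 0, -0.7], [0, 0, -0.6], [0, 0, -0.5], [0, 0, 0]]' --delta_rot '[[0, 0, 0], [0, 0, 0], [0, 0, 0], [0, 0, 0]]'

```text
time: 2.78
tcp_pos: [0.54, 0.0435, 0.0566]
tcp_rot: [0.1, 3.138, 0.0]
contact_force: [0.6, 1.5, 3.1]
grip_width: 0.0003
grasp_force: 1.6
```

arm_command --claw '[-1, -1, -1, -1]' --dp '[[0, 0, -0.4], [0, 0, -0.4], [0, 0, 0], [0, 0, 0]]' --delta_rot '[[0, 0, 0], [0, 0, 0], [0, 0, 0], [0, 0, 0]]'

```text
time: 3.28
tcp_pos: [0.5398, 0.0435, 0.0482]
tcp_rot: [0.1, 3.138, -0.0]
contact_force: [3.5, 1.5, 4.8]
grip_width: 0.0004
grasp_force: 2.5
```

arm_command --claw '[-1, -1, -1, -1, -1]' --dp '[[0, 0, -0.15], [0, 0, 0], [0.05, 0.8, 0], [0.05, 0.8, 0], [0.05, 0.8, 0]]' --delta_rot '[[0, 0, 0], [0, 0, 0], [0, 0, 0], [0, 0, 0], [0, 0, 0]]'

```text
time: 3.9
tcp_pos: [0.5411, 0.067, 0.0466]
tcp_rot: [0.099, 3.139, -0.002]
contact_force: [2.5, -1.4, 6.3]
grip_width: 0.0004
grasp_force: 2.6
```

arm_command --claw '[-1, -1, -1, -1, -1]' --dp '[[0.06, 1, 0], [0.06, 1, 0], [0.06, 1, 0], [0.06, 1, 0], [0.06, 1, 0]]' --delta_rot '[[0, 0, 0], [0, 0, 0], [0, 0, 0], [0, 0, 0], [0, 0, 0]]'

```text
time: 4.53
tcp_pos: [0.544, 0.1171, 0.0466]
tcp_rot: [0.099, 3.139, -0.002]
contact_force: [2.7, -2.2, 5.3]
grip_width: 0.0007
grasp_force: 2.6
```

arm_command --claw '[-1, -1, -1, -1, -1]' --dp '[[0.06, 1, 0], [0.06, 1, 0], [0.06, 1, 0], [0.06, 0.8, 0], [0, 0.2, 0]]' --delta_rot '[[0, 0, 0], [0, 0, 0], [0, 0, 0], [0, 0, 0], [0, 0, 0]]'

```text
time: 5.15
tcp_pos: [0.5457, 0.1565, 0.0464]
tcp_rot: [-0.098, -3.139, 0.004]
contact_force: [0.4, -6.3, 7.3]
grip_width: 0.0005
grasp_force: 3.8
```

arm_command --claw '[-1, -1, -1]' --dp '[[0, 0.3, 0], [0, 0.3, 0], [0, 0, 0]]' --delta_rot '[[0, 0, 0], [0, 0, 0], [0, 0, 0]]'

```text
time: 5.52
tcp_pos: [0.5455, 0.1623, 0.0464]
tcp_rot: [-0.099, -3.139, 0.004]
contact_force: [-0.0, -4.2, 7.5]
grip_width: 0.0003
grasp_force: 3.7
```

Run:
```python
from h import *
import pickle
d=snap('wrist'); pickle.dump(d,open('w2.pkl','wb')); save(d,'w2.png'); print(d['s']['contact_force'],d['s']['tcp_pos'])
```

```text
[-0.00906584 -4.22736642  7.50602967] [0.54552369 0.16227539 0.04635578]
```

View pics/w2.png

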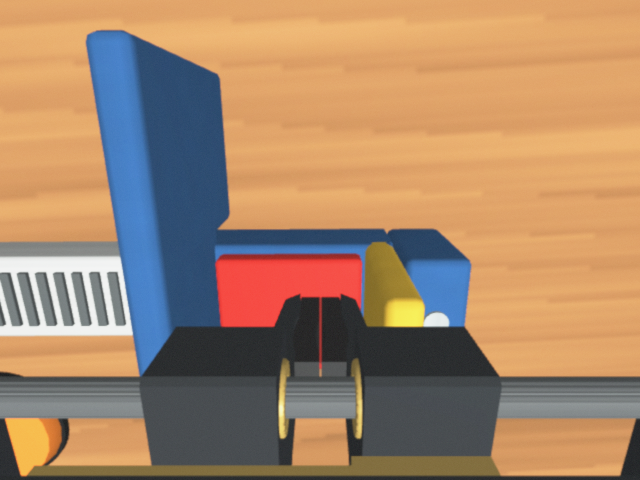

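The carriage edge at (387,235) is almost touching the end block at (391,235). I'll push on gently until the force rises at the hard stop.

arm_command --claw '[-1, -1, -1, -1]' --dp '[[0, 0.3, 0], [0, 0.3, 0], [0, 0, 0], [0, 0, 0]]' --delta_rot '[[0, 0, 0], [0, 0, 0], [0, 0, 0], [0, 0, 0]]'

```text
time: 6.08
tcp_pos: [0.5455, 0.1636, 0.0463]
tcp_rot: [-0.099, -3.137, 0.014]
contact_force: [-2.6, -27.0, 10.7]
grip_width: 0.0003
grasp_force: 15.2
```

arm_command --claw '[-1, -1, -1, -1, -1]' --dp '[[0, -0.3, 0], [0, 0, 1], [0, -0.2, 1], [0, -0.5, 1], [0, -0.3, 2]]' --delta_rot '[[0, 0, 0], [0, 0, 0], [0, 0, 0], [0, 0, 0], [0, 0, 0]]'

```text
time: 6.7
tcp_pos: [0.5446, 0.1563, 0.0959]
tcp_rot: [-0.099, -3.137, 0.0]
contact_force: [-0.6, 0.4, -0.8]
grip_width: 0.0004
grasp_force: 0.0
```

arm_command --claw '[-1, -1, -1, -1, -1]' --dp '[[0, 0, 4], [0, 0, 4], [0, 0, 4], [0, 0, 0], [0, 0, 0]]' --delta_rot '[[0, 0, 0], [0, 0, 0], [0, 0, 0], [0, 0, 0], [0, 0, 0]]'

```text
time: 7.32
tcp_pos: [0.5454, 0.1566, 0.2162]
tcp_rot: [-0.099, -3.14, 0.0]
contact_force: [0.5, -1.1, -0.5]
grip_width: 0.0006
grasp_force: 0.0
```

Run:
```python
from h import *
d=snap('wrist'); save(d,'w3.png'); print(d['s']['contact_force'],d['s']['tcp_pos'])
```

```text
[ 0.48609175 -1.14427999 -0.46376661] [0.54538047 0.15658399 0.216194  ]
```

View pics/w3.png

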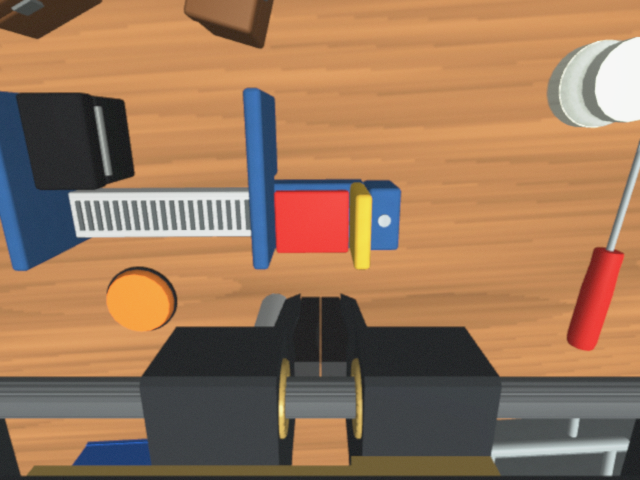

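The yellow plate at (360,230) is against the end block (384,215), the release at (312,221) is up, the fuse case at (75,140) still stands, and so does the tube at (270,310). I'm handing in.

```bash
python3 -c "
from h import *
print(sign_off())"
```

```text
the job is handed in; nothing more can be done
None
```

The job is handed in (no verdict shown): the jaw was pushed to its hard stop at the end block with the release held down, and the last picture shows the release up, the fuse case and tube standing, and the arm clear.

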